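Lock the stand's leg at its length mark

ROBOT

A 6-joint arm with a two-finger parallel gripper is mounted at the origin on a cart in front of the work surface, level with it; the furniture and walls round the work are solid. World frame = base frame: x ahead of the robot, y to its left, z up, the work surface at z = 0. Lengths are in m, angles in rad, forces in N, time in s.
With the tool pointing down it reaches from about 0.225 to 0.875 m from the base axis. Payload 3.4 kg.
Tool frame: the origin (TCP) lies on the centre line of the jaws, within the pads' length; the fingertips stand 17 mm ahead of it and the grasp point (between the pads) lies 2 mm behind it (nose_length is the distance from the TCP to the fingertips, in m); z points along the fingers, y is the line along which they close (so a half turn about z gives the same grasp; the last joint's range is limited). The gripper opens to 85 mm and grips with 20 to 120 N. Pads are 22 mm wide; open, the fingers measure 114 mm over their backs; the gripper's body (76 mm by 85 mm) begins 54 mm behind the grasp point. The pads swing forward as they close: fully open they stand 13 mm farther back than shut.
Start: joints at [-1.306, 0.276, 1.505, -0, 1.361, -0.121], TCP at [0.216, -0.533, 0.248] pointing down, gripper open.
Joint ranges: [-2.89, 2.89], [-0.75, 2.08], [0.22, 2.7], [-1.18, 4.32], [0.11, 2.71], [-2.7, 2.7]. Speed limits (rad/s): [2.57, 2.57, 3.14, 3.14, 3.14, 3.14].

INTERFACE

Orientations are given as a unit quaternion [w, x, y, z].
In Python, from rig import get_state, get_image, sign_off, find_in, place_of, nose_length gives the robot as it stands.
- The arm moves only by the tool apply_moves, never from a script. Its argument "deltas" is one flat list of numbers, 5 for each row, row after row: the finger opening in mm, from 0 to 85.4, then the shift along the tool's x, y, z in mm, then the turn about the tool's z in degrees. A call has 1 to 12 rows; each row is the pose to reach, as a shift and turn from the pose commanded when the call began, along the tool's axes at that moment; what a row does not reach only later rows make up. A row lasts 1/12 s, in which the tool goes at most 41.7 mm and 7.16 degrees, less where a joint would pass 70% of its speed; a pose out of reach is approached as far as the arm can. A call with a gripper value outside its range is refused whole. The fingers move at their own pace and stop on an object; "squeeze" is the grip in N (left out, the last holds). Time passes only in rows, so rows that repeat a pose let the fingers close. It gives the time, the measured TCP pose, the force, the opening and the grip force at its end, in the units of the state.
- get_state(): the state, without advancing time (a new reading comes with each control period).
- get_image(name): name is "side" or "top" or "wrist"; returns a dict with "frame" (480x640x3 uint8, red, green, blue), "K" (3x3 intrinsics, pixels), "position" and "orientation" of the camera in the world. Camera axes: x right, y down, z forward; pixel columns grow to the right and rows downward; lengths in m; the calibration is good to about 2 mm. A picture is of the moment at which its call begins. There is no depth.
- sign_off(): hands the job in; it is judged then, once.
Trained networks look in a picture, given as the dict that the camera call returned (one of the last four; its "shot" number tells which), for a name from the list of things; names that differ only in an ending like _2 or _b are one class to them, and where a whole thing is asked for, a point or a joint stands for the part that bears it (a point fixed in the world has none). Each returns a list of dicts, best first, with "score" (0 to 1); they miss things now and then, are a little off and sometimes report something else, mostly with a low value. They report only what shows in the picture. A call takes as long as a camera call.
- find_in(query, picture): "point" ([column, row] in pixels, amid what is visible of it).
- place_of(query, picture): "point" ([column, row] in pixels: a listed point, or the origin of a listed thing).
The state is a dict: "clock": time; "qpos": joint angles; "qd": joint speeds; "effort": joint torques, N m; "position": TCP position; "ee_rot": TCP orientation; "contact_force": force on the tool from outside, world axes, zero at the start; "moment": the same for the moment, N m; "width": finger opening in m; "gripper_force": force on a finger pad.
Only numpy, scipy, OpenCV 4.12 (cv2) and the standard library are available. Lean on these libraries where they do the work, as an engineer would, in place of code of your own. Each camera call takes 0.05 s, during which the arm holds its last target. There are 200 camera calls.

TASK

Take the crossbar foot of the sprung sliding leg and draw the leg out until its white pointer stands at the red length mark. Holding the leg at the mark all the while, slide the same hand along the crossbar to push the orange cam lever fully closed, and finish still holding the leg at its mark with the lever closed; do not let go. Leave the mark and the things around where they are.

Things in the scene. Friction and masses are not known exactly. Their poses are not given: they have to be found in the camera images.
- cradle: fixed grey bench cradle holding the outer tube of a stand leg; origin under its black collar, z up, x along the tube (leg's axes). Collar 40 (x) by 46 mm, top 49 mm above the bench. Plate 10 mm thick, x -150 to 100, y -40 to 70 mm. Tube axis at y 0, z 45 mm. On the +y side a scale rail carries the red mark
- leg: sliding steel tube, 18 mm, with an aluminium crossbar foot. Origin: crossbar axis meets tube axis, 45 mm above bench, 50 mm in front (-x) of the cradle origin when fully in. +x into the collar, y along the crossbar. Slides only along x: 0 to 75 mm outward (-x). A spring pulls it in with 3 N, plus 0.5 N per 10 mm drawn out; it slides back if let go, even with the lever closed
- leg_grip (a point): point on the axis of the crossbar, 105 mm to the -y side of the tube, 45 mm above the bench, clear of the open lever; axes as the leg's. The crossbar is a level round bar 14 mm thick, from y +46 to -125 mm (rubber caps to +55 and -133 mm, 18 mm thick at the -y end); it can be taken from above anywhere from y -25 to -120 mm
- leg_pointer (a point): tip of the white pointer at the +y end of the crossbar, on the bar's axis, 62 mm from the tube's axis, 45 mm above the bench; axes as the leg's
- length_mark (a point): top of the red length mark on the scale rail, 62 mm to the +y side of the tube's axis, 38.5 mm above the bench; axes as the leg's. It is clamped 20 to 42 mm (towards the leg's -x) from the pointer's fully-in place. The leg is at its mark when the pointer is straight above the mark (same x in these axes)
- cam_lever (a joint): angle of the orange cam lever, rad: 0 = fully closed, at its stop, parallel to the tube; starts open at 0.40 to 0.50, tip swung out to -y. Close it by pushing its -y side towards the tube (+y). Turns about an upright pin on the collar (cradle x 0, y -12 mm) with 0.2 N m friction and stays where left
- lever_tip (a point): centre of the cam lever's round tip, 126 mm from its pin, 61.5 mm above the bench; x points from tip to pin. The lever is 12 mm thick, 53.5 to 69.5 mm above the bench: it passes 1.5 mm over the crossbar, so fingers that straddle or hook the bar from above meet it when they move along the bar towards the tube
- jar_blue: blue and yellow polish jar, 79 mm across, 70 mm tall; origin under its centre; a bystander
- spool_black: wooden spool of black thread, 42 mm across, 60 mm tall; origin under its centre; a bystander
- tack_tin: rusty square tin of tacks, 69x69x60 mm; origin under its centre; a bystander
- tin_brown: flat brown polish tin, 73x79x22 mm; origin under its centre; a bystander
- heel_tap: black rubber heel piece, 74x74x9 mm; origin under its centre; a bystander

How it is judged:
On the way, in this order (a step that is already met when the one before it is completed fails the run):
1. the leg is held at its mark (within 6 mm) while the cam lever is still open (above 0.3 rad) (x of leg_pointer in the frame of length_mark between -0.006 and 0.006 m and value of joint cam_lever above 0.3 rad and contact force between the fingers and leg above 1 N), for 0.2 s.
2. the cam lever is closed with the leg held at its mark (x of leg_pointer in the frame of length_mark between -0.006 and 0.006 m and value of joint cam_lever below 0.05 rad and contact force between the fingers and leg above 1 N), for 0.2 s.
At the end, for the whole second after the job is handed in: the cam lever is closed (below 0.05 rad), the leg's pointer is within 6 mm of the red mark along the leg, and the fingers still hold the leg there, at rest, with more than 1 N (all of step 2 and linear speed of leg below 0.01 m/s); the arm keeps its last pose, push and grip.
It fails at once if the lever is moved (below 0.35 rad) while the leg is more than 12 mm off its mark (value of joint cam_lever below 0.35 rad and not (x of leg_pointer in the frame of length_mark between -0.012 and 0.012 m)).
It fails at once if the red mark is shifted by more than 5 mm (distance of length_mark from where it was at the start of the episode above 0.005 m).
It fails at once if one of the things around is knocked away by more than 3 cm (distance of any of jar_blue, spool_black, tack_tin, tin_brown, heel_tap from where it was at the start of the episode above 0.03 m).
It also fails if it takes over 32 s, if anything falls off the work surface, if the arm or the gripper's body presses on something with over 40 N, if the wrist force passes 120 N, or if a joint passes its speed limit or range.

## Working session

There is one attempt and no reset: what is moved stays moved. The work goes in short steps, Python scripts to look and compute and a tool call to move; the robot and the scene stay as the last step left them, time stands still between calls to the robot, and variables do not carry over. Pictures are saved under pics/ and viewed, at most 10 in all, crops included, and the job is handed in when it is done.

Besides the shell and the picture viewer there is one more tool, called after "Call:" in YAML: its name, and indented under it one key for each argument. apply_moves: Moves the arm, as the interface text tells. Its arguments: {"type":"object","properties":{"deltas":{"type":"array"},"squeeze":{"type":"number"}},"required":["deltas"]}

```bash
mkdir -p pics; cat > h.py <<'E'
import numpy as np,cv2
from scipy.spatial.transform import Rotation as R
from rig import *
def rot(q): return R.from_quat([q[1],q[2],q[3],q[0]]).as_matrix()
def atz(p,px,z):
    d=rot(p["orientation"])@np.linalg.inv(p["K"])@np.array([px[0],px[1],1.]); c=np.array(p["position"])
    return c+d*(z-c[2])/d[2]
def proj(p,X):
    v=p["K"]@(rot(p["orientation"]).T@(np.array(X)-p["position"])); return v[:2]/v[2]
E
python3 - <<'E'
from h import *
s=get_state();print(s)
Z=dict(leg=.045,leg_grip=.045,leg_pointer=.045,length_mark=.0385,lever_tip=.0615,cradle=0)
for n in("top","side"):
    p=get_image(n);cv2.imwrite(f"pics/{n}0.png",p["frame"][:,:,::-1]);print(n,p["position"])
    for k,z in Z.items():
        for r in place_of(k,p)[:2]: print(k,np.round(r["point"],1),round(r["score"],2),np.round(atz(p,r["point"],z),4))
E
```

```text
{'clock': 0.0, 'qpos': array([-1.30600245e+00,  2.76589572e-01,  1.50615540e+00,  3.89627301e-06,
        1.36071518e+00, -1.20984155e-01]), 'qd': array([ 1.58795013e-03,  2.52371436e-05, -1.83650542e-04, -1.60391985e-03,
        1.30658993e-03, -1.28744454e-03]), 'effort': array([-1.91694409e-03, -4.16776836e+01, -2.45808291e+01, -2.07864309e-04,
        1.10605647e-02, -6.34641779e-06]), 'position': array([ 0.21623014, -0.53223894,  0.24743392]), 'ee_rot': array([-9.31472118e-04,  9.81454172e-01,  1.91694643e-01, -6.51831824e-05]), 'contact_force': array([-0.43793174,  0.91291177,  0.09571383]), 'moment': array([-0.05351073, -0.01590654,  0.00842355]), 'gripper_force': 0.0, 'width': 0.08564034575525652}
top [ 0.41149969 -0.29188196  1.31234635]
leg [352.9 257.6] 0.88 [ 0.5098 -0.3354  0.045 ]
leg_grip [403.8 258.3] 0.65 [ 0.5087 -0.4409  0.045 ]
leg_grip [405.6 190.5] 0.38 [ 0.6514 -0.4463  0.045 ]
leg_pointer [322.4 255.9] 0.96 [ 0.5132 -0.2721  0.045 ]
length_mark [323.  267.5] 0.38 [ 0.4895 -0.2734  0.0385]
lever_tip [386.  287.1] 0.58 [ 0.4486 -0.4021  0.0615]
cradle [349.7 236.9] 0.64 [ 0.5581 -0.3301  0.    ]
side [1.01414563 0.48198673 1.02871536]
leg [318.4 238.3] 0.82 [ 0.4997 -0.3389  0.045 ]
leg_grip [298.1 214.2] 0.96 [ 0.4982 -0.4383  0.045 ]
leg_grip [296.8 194.5] 0.49 [ 0.4628 -0.505   0.045 ]
leg_pointer [330.6 252.5] 0.63 [ 0.5001 -0.2837  0.045 ]
leg_pointer [297.8 212.4] 0.3 [ 0.4954 -0.4445  0.045 ]
length_mark [323.  207.3] 0.61 [ 0.4271 -0.433   0.0385]
length_mark [318.5 239.9] 0.47 [ 0.499  -0.3396  0.0385]
lever_tip [321.8 206.8] 0.91 [ 0.4424 -0.4149  0.0615]
lever_tip [328.6 252.3] 0.33 [ 0.5123 -0.2739  0.0615]
cradle [300.9 259. ] 0.85 [ 0.5502 -0.3387  0.    ]
```

```bash
python3 - <<'E'
import cv2
a=cv2.imread("pics/top0.png")[160:340,270:490];cv2.imwrite("pics/a.png",cv2.resize(a,(733,600),interpolation=cv2.INTER_CUBIC))
b=cv2.imread("pics/side0.png")[130:330,200:460];cv2.imwrite("pics/b.png",cv2.resize(b,(780,600),interpolation=cv2.INTER_CUBIC))
E
```

```text
(no output)
```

View pics/a.png

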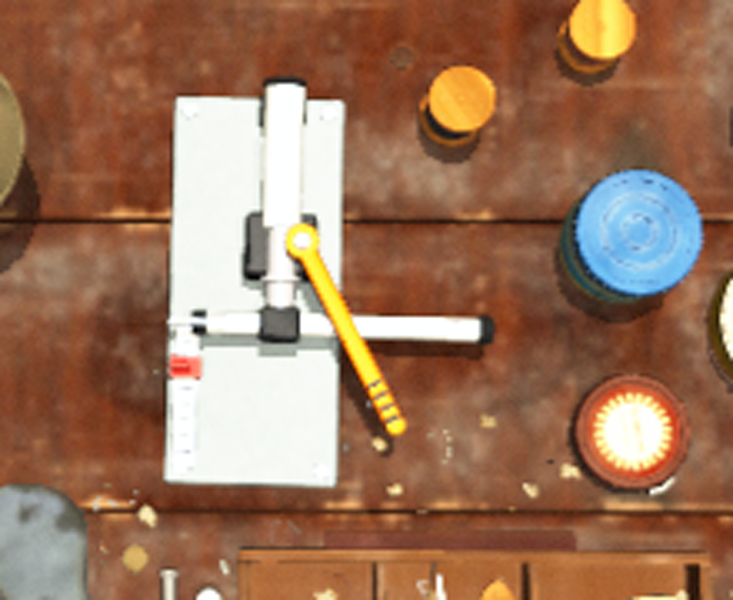

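View pics/b.png

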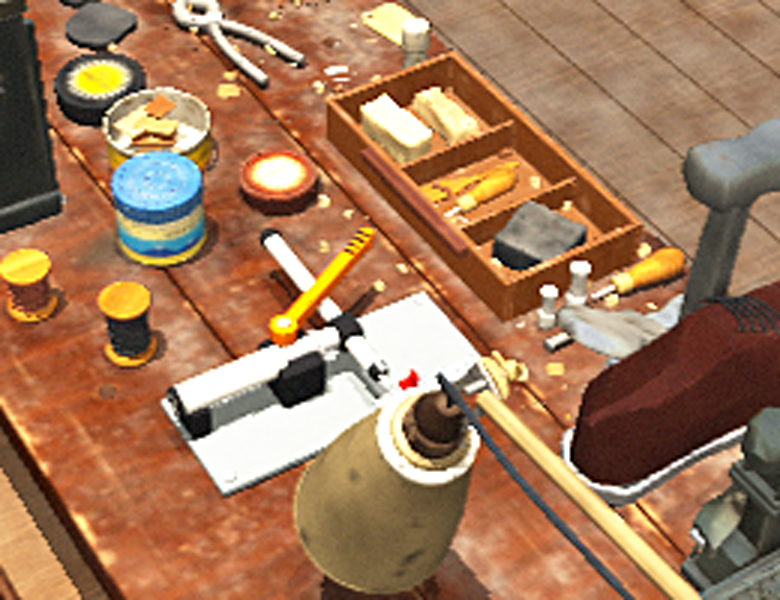

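Top crop: pin ≈(360,232), tip ≈(389,288), bar end cap (416,259), pointer tip (320,257), red mark (325.5,270), all in full-image pixels. The bar runs along world −y and the leg draws out towards world −x. Next I'll work out the frame and the first move.

```bash
python3 - <<'E'
from h import *
p=get_image("top");w=get_image("wrist")
A=lambda px,z:atz(p,px,z)[:2]
pt=A((320.4,257.2),.045);cap=A((416,258.7),.045);mk=A((325.5,269.8),.0385);pin=A((360.3,232.3),.0695);tip=A((389.1,287.8),.0695)
y=(pt-cap);L=np.linalg.norm(y);y/=L;x=np.array([y[1],-y[0]])
g=cap+y*.028
print("len",L,"pt",pt,"yaw",np.degrees(np.arctan2(x[1],x[0])),"grip",g,"mark rel",(mk-pt)@x,(mk-pt)@y,"lever",tip-pin,np.linalg.norm(tip-pin),"tip rel grip",(tip-g)@x,(tip-g)@y)
for d in("jar_blue","spool_black","tin_brown","tack_tin","heel_tap"):
    for r in place_of(d,p)[:1]: print(d,atz(p,r["point"],0),r["score"])
s=get_state();T=rot(s["ee_rot"]);print(T.round(3))
print("cam in tool",T.T@(np.array(w["position"])-s["position"]),"\n",(T.T@rot(w["orientation"])).round(2),w["K"][0,0])
for t in((.46,-.34,.26),(*g,.20)):print(t,(T.T@(np.array(t)-s["position"])*1000).round())
E
```

```text
len 0.19822020349750266 pt [ 0.51044481 -0.26795402] yaw -0.7210440525786563 grip [ 0.50830271 -0.43816074] mark rel -0.025627336386476827 -0.010951839314498986 lever [-0.11289568 -0.05788402] 0.12686999076927463 tip rel grip -0.06174136892059037 0.029701587453159664
jar_blue [ 0.57365148 -0.55477004  0.        ] 0.96
spool_black [ 0.65312828 -0.45474119  0.        ] 0.87
tin_brown [ 0.44545157 -0.56357859  0.        ] 0.87
tack_tin [0.68900054 0.00327065 0.        ] 0.62
heel_tap [ 0.53415094 -0.00722093  0.        ] 0.67
[[ 0.927  0.376  0.   ]
 [ 0.376 -0.927 -0.   ]
 [-0.     0.    -1.   ]]
cam in tool [ 7.56258894e-02 -2.30399340e-06 -1.26434403e-01] 
 [[-0.   -0.95 -0.3 ]
 [ 1.   -0.   -0.  ]
 [ 0.   -0.3   0.95]] 412.5327568057066
(0.46, -0.34, 0.26) [298. -87. -12.]
(np.float64(0.508302711033359), np.float64(-0.43816074109676045), 0.2) [306.  22.  48.]
```

Call:
apply_moves:
  deltas: [50,321,-88,47,-67.2,50,321,-88,47,-67.2,50,321,-88,47,-67.2,50,321,-88,47,-67.2,50,321,-88,47,-67.2,50,321,-88,47,-67.2,50,321,-88,47,-67.2,50,321,-88,47,-67.2,50,321,-88,47,-67.2,50,321,-88,47,-67.2,50,321,-88,47,-67.2,50,321,-88,47,-67.2]
  squeeze: 20

```text
clock: 2.05
position: [0.4808, -0.3303, 0.2012]
ee_rot: [-0.0, 0.712, 0.702, -0.0]
contact_force: [-0.7, -0.6, 0.6]
width: 0.0502
gripper_force: 0.0
```

```bash
python3 - <<'E'
from h import *
s=get_state();print(s["clock"],s["position"],s["width"],s["contact_force"],rot(s["ee_rot"]).round(3))
p=get_image("wrist");cv2.imwrite("pics/w1.png",p["frame"][:,:,::-1]);np.save("pics/w1.npy",p,allow_pickle=True)
for k,z in dict(leg=.045,leg_grip=.045,leg_pointer=.045,length_mark=.0385,lever_tip=.0615).items():
    for r in place_of(k,p)[:2]: print(k,np.round(r["point"],1),round(r["score"],2),np.round(atz(p,r["point"],z),4))
E
```

```text
2.05 [ 0.48077961 -0.33031647  0.20124651] 0.05016953471958519 [-0.71816406 -0.61873652  0.57924196] [[ 0.013  1.    -0.   ]
 [ 1.    -0.013 -0.   ]
 [-0.    -0.    -1.   ]]
leg [360.2 240.9] 0.87 [ 0.5094 -0.3357  0.045 ]
leg_grip [361.5 240.6] 0.59 [ 0.5103 -0.3355  0.045 ]
leg_grip [357.2 372.5] 0.58 [ 0.5087 -0.4439  0.045 ]
leg_pointer [365.4 149.5] 0.84 [ 0.5119 -0.2723  0.045 ]
length_mark [328.7 151.8] 0.86 [ 0.4875 -0.2739  0.0385]
lever_tip [509.9 344.7] 0.18 [ 0.6179 -0.4111  0.0615]
```

View pics/w1.png

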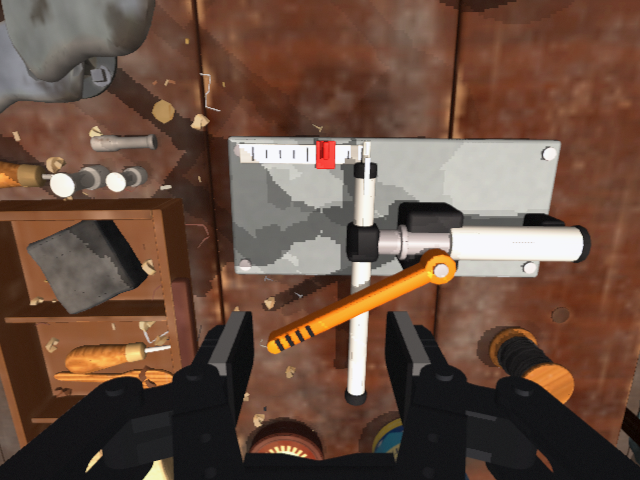

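The wrist view is clear: pointer tip ≈(367,143), red mark ≈(326,153), tube hub (362,242), bar end cap (356,397), pin (441,270), lever tip (275,344). I'll zoom in on the mark.

```bash
python3 - <<'E'
from h import *
p=np.load("pics/w1.npy",allow_pickle=True).item()
f=p["frame"];c=f[120:200,290:400,::-1];cv2.imwrite("pics/c1.png",cv2.resize(c,None,fx=7,fy=7,interpolation=cv2.INTER_NEAREST))
A=lambda px,z:atz(p,px,z)[:2]
pt=A((367,143),.045);cap=A((356,404),.045)
y=pt-cap;print(np.linalg.norm(y));y/=np.linalg.norm(y);x=np.array([y[1],-y[0]]);print("yaw bar",np.degrees(np.arctan2(x[1],x[0])))
t=A((583,243),.054)-A((458,243),.054);print("yaw tube",np.degrees(np.arctan2(t[1],t[0])))
hub=A((362.5,242),.052);pin=A((441,270),.0695);tip=A((275,344),.0695)
print("pt",pt,"hub",hub,(pt-hub)@y,"pin rel",(pin-hub)@x,(pin-hub)@y,"lev ang",np.arctan2(-(tip-pin)@y,-(tip-pin)@x),np.linalg.norm(tip-pin))
E
```

```text
0.2053108332988829
yaw bar -1.3316944156963706
yaw tube -0.8225831539031839
pt [ 0.5128677  -0.26814549] hub [ 0.51030655 -0.33448287] 0.06637898817433928 pin rel 0.051043055205987196 -0.013873373371937689 lev ang 0.4682051085241258 0.1251865318283097
```

View pics/c1.png

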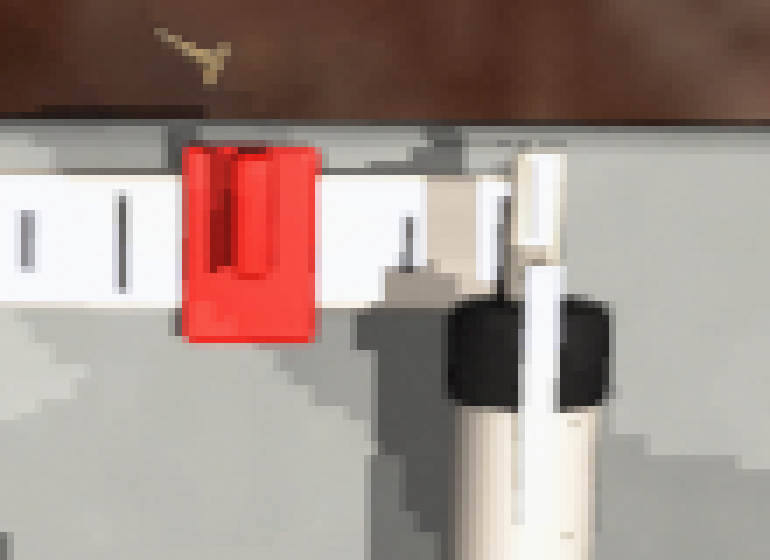

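```bash
python3 - <<'E'
from h import *
p=np.load("pics/w1.npy",allow_pickle=True).item()
A=lambda px,z:atz(p,px,z)[:2]
a=np.radians(-1.0);x=np.array([np.cos(a),np.sin(a)]);y=np.array([-x[1],x[0]])
pt=A((367.3,150),.045);mk=A((326.1,150),.0385)
print("draw",(mk-pt)@x)
# side/top mark
b=A((359,330),.045);hub=A((362.5,242),.052)
print("bar pt",b,"hub",hub,"mark",mk)
g=hub-.105*y; g=g+x*((b-g)@x); print("grip",g)
s=get_state();T=rot(s["ee_rot"])
print("to grip tool mm",(T.T@(np.array([*g,.043])-s["position"])*1000).round(1), "yaw tool y",np.degrees(np.arctan2(T[1,1],T[0,1])))
E
```

```text
draw -0.027372286772571783
bar pt [ 0.50956194 -0.40644662] hub [ 0.51030655 -0.33448287] mark [ 0.48578266 -0.27269107]
grip [ 0.50898541 -0.43947581]
to grip tool mm [-108.1   30.1  158.5] yaw tool y -0.7794232660722377
```

Call:
apply_moves:
  deltas: [50,-40,10,30,0,50,-75,20,50,0,50,-108,30,70,0,50,-108,30,100,0,50,-108,30,130,0,50,-108,30,150,0,50,-108,30,158,0,50,-108,30,158,0,5,-108,30,158,0,5,-108,30,158,0,5,-108,30,158,0,5,-108,30,158,0]
  squeeze: 20

```text
clock: 3.35
position: [0.5088, -0.4397, 0.0456]
ee_rot: [0.001, 0.711, 0.703, -0.001]
contact_force: [-4.5, -0.6, 4.6]
width: 0.0132
gripper_force: 20.2
```

```bash
python3 - <<'E'
from h import *
s=get_state();print(s["clock"],s["position"],s["width"],s["contact_force"],s["gripper_force"])
p=get_image("wrist");cv2.imwrite("pics/w2.png",p["frame"][:,:,::-1])
E
```

```text
3.35 [ 0.50882405 -0.43972675  0.04560167] 0.013208779546460792 [-4.5013495  -0.61971527  4.55381727] 20.222607851028442
```

View pics/w2.png

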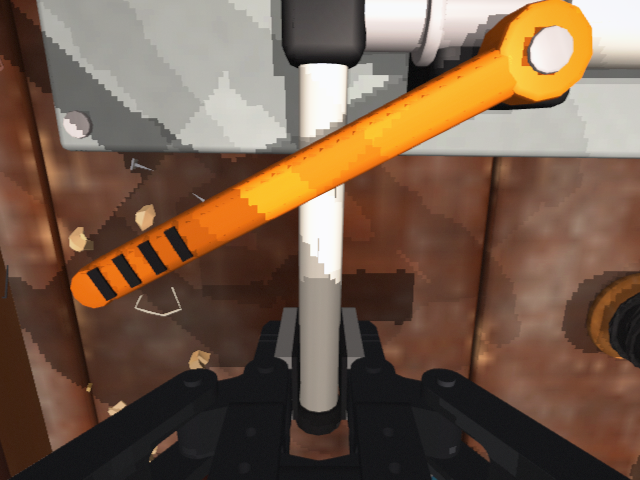

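The bar is gripped between the pads, with the open lever clear ahead. Now I draw the leg out.

Call:
apply_moves:
  deltas: [5,0,-5,0,0,5,0,-10,0,0,5,0,-16,0,0,5,0,-22,0,0,5,0,-27.5,0,0,5,0,-27.5,0,0,5,0,-27.5,0,0,5,0,-27.5,0,0]

```text
clock: 4.07
position: [0.4842, -0.4392, 0.0456]
ee_rot: [0.003, 0.712, 0.702, 0.001]
contact_force: [2.6, 1.6, 6.8]
width: 0.0128
gripper_force: 20.4
```

```bash
python3 - <<'E'
from h import *
s=get_state();print(s["clock"],s["position"],s["width"],s["contact_force"],s["gripper_force"])
p=get_image("top");f=p["frame"];cv2.imwrite("pics/t3.png",cv2.resize(f[235:285,300:420,::-1],None,fx=6,fy=6,interpolation=cv2.INTER_CUBIC))
q=get_image("side");cv2.imwrite("pics/s3.png",cv2.resize(q["frame"][215:285,270:390,::-1],None,fx=6,fy=6,interpolation=cv2.INTER_CUBIC))
for n,i in(("t",p),("s",q)):
  for k,z in dict(leg_pointer=.045,length_mark=.0385).items():
    for r in place_of(k,i)[:2]: print(n,k,np.round(r["point"],1),round(r["score"],2),np.round(atz(i,r["point"],z),4))
a=cv2.imread("pics/t3.png");b=cv2.imread("pics/s3.png");b=cv2.resize(b,(a.shape[1],300));cv2.imwrite("pics/ts3.png",np.vstack([a,b]))
E
```

```text
4.0667 [ 0.48424656 -0.43917762  0.04556536] 0.012846210942091917 [2.55298507 1.60985136 6.78826768] 20.35087823867798
t leg_pointer [325.9 267.6] 0.7 [ 0.4889 -0.2795  0.045 ]
t length_mark [404.9 189.7] 0.67 [ 0.6544 -0.4456  0.0385]
t length_mark [326.8 267.6] 0.53 [ 0.4893 -0.2813  0.0385]
s leg_pointer [337.7 248.8] 0.57 [ 0.4792 -0.285   0.045 ]
s length_mark [337.7 254.5] 0.5 [ 0.4859 -0.2745  0.0385]
```

View pics/ts3.png

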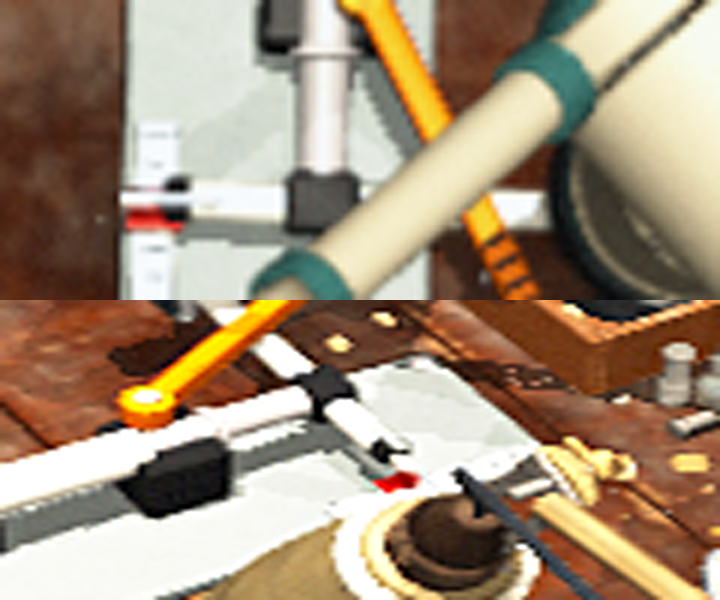

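Pointer (≈(324,268) in the top view) is about 2.8 mm short of the mark because of arm compliance. I'll correct this, dwell, then start the slide.

Call:
apply_moves:
  deltas: [5,0,-3,0,0,5,0,-3,0,0,5,0,-3,0,0,5,0,-3,0,0,5,0,-3,0,0,5,0,-3,0,0]

```text
clock: 4.87
position: [0.4815, -0.4391, 0.0455]
ee_rot: [0.003, 0.712, 0.702, 0.001]
contact_force: [4.0, 1.2, 6.3]
width: 0.0132
gripper_force: 20.3
```

Call:
apply_moves:
  deltas: [5,4,0,0,0,5,8,0,0,0,5,12,0,0,0,5,15,0,0,0,5,15,0,0,0,5,15,0,0,0]

```text
clock: 5.37
position: [0.4837, -0.4355, 0.0463]
ee_rot: [0.013, 0.711, 0.703, -0.004]
contact_force: [3.1, -20.7, -5.2]
width: 0.0136
gripper_force: 19.7
```

```bash
python3 - <<'E'
from h import *
s=get_state();print(s["clock"],s["position"],s["width"],s["contact_force"],s["moment"],s["gripper_force"])
p=get_image("wrist");f=p["frame"];cv2.imwrite("pics/w4.png",f[:,:,::-1])
E
```

```text
5.3667 [ 0.48372882 -0.43552237  0.0463087 ] 0.013581050495156526 [  3.10600596 -20.70625627  -5.20991087] [-3.28256894 -0.56897223 -0.16167038] 19.702977240085602
```

View pics/w4.png

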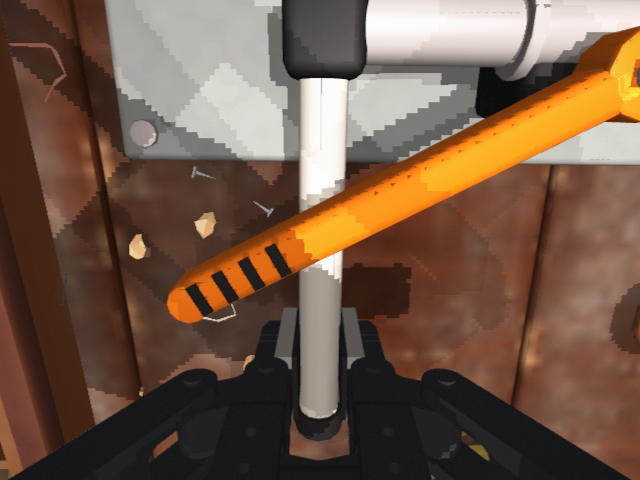

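Friction at 20 N grip is too high to slide (−20 N, hand tilting). I'll open slightly so the inner finger hooks the bar, then slide.

Call:
apply_moves:
  deltas: [5,-5,0,0,0,5,-10,-0.5,0,0,15.5,-10,-1,0,0,15.5,-10,-1,0,0,15.5,-10,-1,0,0,15.5,-10,-1,0,0]

```text
clock: 5.92
position: [0.4799, -0.435, 0.0445]
ee_rot: [0.003, 0.711, 0.703, 0.0]
contact_force: [5.0, -2.2, 3.9]
width: 0.0156
gripper_force: 2.4
```

```bash
cat > st.py <<'E'
from h import *
s=get_state();print(s["clock"],s["position"].round(4),s["width"].__round__(4),s["contact_force"].round(1),s["moment"].round(2),s["gripper_force"]);T=rot(s["ee_rot"]);print("tool y yaw",np.degrees(np.arctan2(T[1,1],T[0,1])),"z",T[:,2].round(3))
E
python3 st.py
```

```text
5.9167 [ 0.4799 -0.435   0.0445] 0.0156 [ 5.  -2.2  3.9] [-0.33 -0.75 -0.02] 2.40503266453743
tool y yaw -0.7025976738776679 z [ 0.005 -0.004 -1.   ]
```

Call:
apply_moves:
  deltas: [15.5,4,0,0,0,15.5,8,0,0,0,15.5,12,0,0,0,15.5,16,0,0,0,15.5,20,0,0,0,15.5,24,0,0,0,15.5,28,0,0,0,15.5,32,0,0,0,15.5,32,0,0,0]

```text
clock: 6.67
position: [0.4804, -0.4034, 0.0444]
ee_rot: [0.004, 0.711, 0.703, -0.0]
contact_force: [5.6, -3.6, -0.1]
width: 0.0155
gripper_force: 2.0
```

```bash
python3 st.py
```

```text
6.6667 [ 0.4804 -0.4034  0.0444] 0.0155 [ 5.6 -3.6 -0.1] [-0.52 -0.72 -0.04] 2.0075594633817673
tool y yaw -0.6625913677996448 z [ 0.005 -0.006 -1.   ]
```

Sliding well. I'll continue, with a slight −y trim.

Call:
apply_moves:
  deltas: [15.5,4,-0.2,0,0,15.5,8,-0.4,0,0,15.5,12,-0.5,0,0,15.5,16,-0.5,0,0,15.5,20,-0.5,0,0,15.5,24,-0.5,0,0,15.5,28,-0.5,0,0,15.5,32,-0.5,0,0,15.5,34,-0.5,0,0,15.5,34,-0.5,0,0]

```text
clock: 7.5
position: [0.4803, -0.3699, 0.0444]
ee_rot: [0.004, 0.711, 0.703, -0.001]
contact_force: [3.7, -4.6, 1.0]
width: 0.0155
gripper_force: 2.3
```

```bash
python3 st.py; python3 -c "
from h import *
p=get_image('wrist');cv2.imwrite('pics/w5.png',p['frame'][:,:,::-1])"
```

```text
7.5 [ 0.4803 -0.3699  0.0444] 0.0155 [ 3.7 -4.6  1. ] [-0.8  -0.64 -0.07] 2.3178937286138535
tool y yaw -0.641284988527782 z [ 0.005 -0.006 -1.   ]
```

View pics/w5.png

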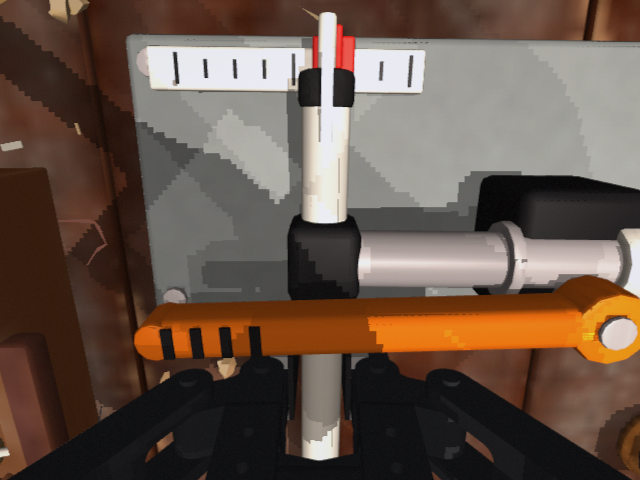

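Lever nearly closed; pointer (327,40) stands over the red mark (313–354). I'll measure the offset and the lever angle.

```bash
python3 - <<'E'
from h import *
p=get_image("wrist");f=p["frame"].astype(int)
m=(f[:,:,0]>150)&(f[:,:,1]<80)&(f[:,:,2]<80);m[120:]=0
for r in (30,40,48,55,60,65):
    c=np.where(m[r])[0];w=np.where(f[r,310:345].min(1)>190)[0]+310
    print(r,c[[0,-1]] if len(c) else None,w[[0,-1]] if len(w) else None)
A=lambda px,z:atz(p,px,z)[:2]
print("pointer",A((327.5,40),.045),"red block mid",A((333.5,58),.032),A((333.5,58),.0385))
pin=A((618,332),.0695);tip=A((150,329),.0695)
d=pin-tip;print("lever yaw deg",np.degrees(np.arctan2(d[1],d[0])),np.linalg.norm(d))
h=A((323.5,258),.052);q=A((324.,90),.052);print("bar",h,q)
big=cv2.resize(p["frame"][0:110,270:400,::-1],None,fx=5,fy=5,interpolation=cv2.INTER_NEAREST);cv2.imwrite("pics/c5.png",big)
E
```

```text
30 [337 342] [321 334]
40 [313 354] [321 334]
48 [313 354] [320 333]
55 [313 353] [321 334]
60 [313 353] [321 333]
65 [313 353] [321 333]
pointer [ 0.48317035 -0.2725096 ] red block mid [ 0.48531024 -0.27536622] [ 0.48505859 -0.27620256]
lever yaw deg -1.2891768926173515 0.1281870204629364
bar [ 0.48140042 -0.33321867] [ 0.48197656 -0.28573797]
```

View pics/c5.png

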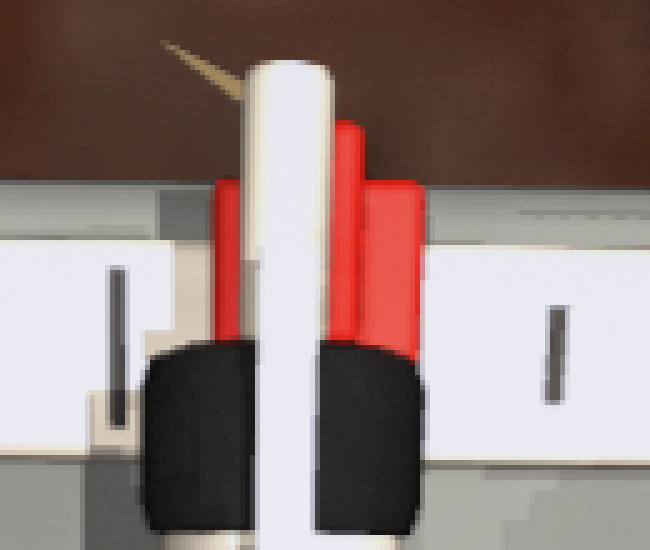

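About 2 mm overshoot, lever near its stop. I'll trim +1.5 mm and push on until the force rises.

Call:
apply_moves:
  deltas: [15.5,1,0.5,0,0,15.5,2,1,0,0,15.5,3,1.5,0,0,15.5,4,1.5,0,0,15.5,4,1.5,0,0,15.5,4,1.5,0,0]

```text
clock: 8.1
position: [0.4816, -0.3663, 0.0442]
ee_rot: [0.004, 0.711, 0.703, -0.001]
contact_force: [2.9, -4.9, 0.3]
width: 0.0156
gripper_force: 2.0
```

```bash
python3 st.py
```

```text
8.1 [ 0.4816 -0.3663  0.0442] 0.0156 [ 2.9 -4.9  0.3] [-0.83 -0.56 -0.06] 2.0038799196481705
tool y yaw -0.6624810412599079 z [ 0.004 -0.006 -1.   ]
```

Not at the stop yet, so I'll keep pushing.

Call:
apply_moves:
  deltas: [15.5,1,0,0,0,15.5,2,0,0,0,15.5,3,0,0,0,15.5,4,0,0,0,15.5,5,0,0,0,15.5,5,0,0,0,15.5,5,0,0,0]

```text
clock: 8.68
position: [0.4819, -0.3653, 0.0446]
ee_rot: [0.007, 0.711, 0.703, -0.003]
contact_force: [2.1, -15.2, -2.0]
width: 0.0156
gripper_force: 2.1
```

```bash
python3 st.py; python3 - <<'E'
from h import *
p=get_image("wrist");f=p["frame"]
hsv=cv2.cvtColor(f,cv2.COLOR_RGB2HSV);m=cv2.inRange(hsv,(8,150,100),(25,255,255));m[:230]=0;m[400:]=0
pts=[]
for c in (290,340,390,440,500,550):
    r=np.where(m[:,c])[0];print(c,r.min(),r.max());pts.append((c,r.min()))
# upper edge (+y, lower side may show) direction
A=lambda px:atz(p,px,.0695)[:2]
d=A(pts[-1])-A(pts[0]);print("edge yaw",np.degrees(np.arctan2(d[1],d[0])),[A(q).round(4) for q in pts])
E
```

```text
8.6833 [ 0.4819 -0.3653  0.0446] 0.0156 [  2.1 -15.2  -2. ] [-1.97 -0.3  -0.1 ] 2.0538684725761414
tool y yaw -0.5893413690782625 z [ 0.006 -0.013 -1.   ]
290 317 357
340 316 357
390 310 358
440 312 359
500 321 359
550 315 360
edge yaw -0.34344095204180736 [array([ 0.4736, -0.3392]), array([ 0.4871, -0.3391]), array([ 0.5005, -0.3375]), array([ 0.5141, -0.3383]), array([ 0.5306, -0.3412]), array([ 0.544 , -0.3396])]
```

At the stop (15 N, no further travel). I'll ease the push and re-grip firmly.

Call:
apply_moves:
  deltas: [15.5,-2,0,0,0,15.5,-4,0.3,0,0,5,-4,0.6,0,0,5,-4,1,0,0,5,-4,1,0,0,5,-4,1,0,0,5,-4,1,0,0,5,-4,1,0,0,5,-4,1,0,0]
  squeeze: 20

```text
clock: 9.48
position: [0.4832, -0.3654, 0.0446]
ee_rot: [0.004, 0.711, 0.703, -0.0]
contact_force: [4.4, -5.4, 2.4]
width: 0.0133
gripper_force: 20.7
```

```bash
python3 st.py; python3 - <<'E'
from h import *
p=get_image("wrist");cv2.imwrite("pics/w7.png",p["frame"][:,:,::-1])
E
```

```text
9.4833 [ 0.4832 -0.3654  0.0446] 0.0133 [ 4.4 -5.4  2.4] [-0.66 -0.78 -0.07] 20.72101056575775
tool y yaw -0.6801922799573448 z [ 0.006 -0.007 -1.   ]
```

View pics/w7.png

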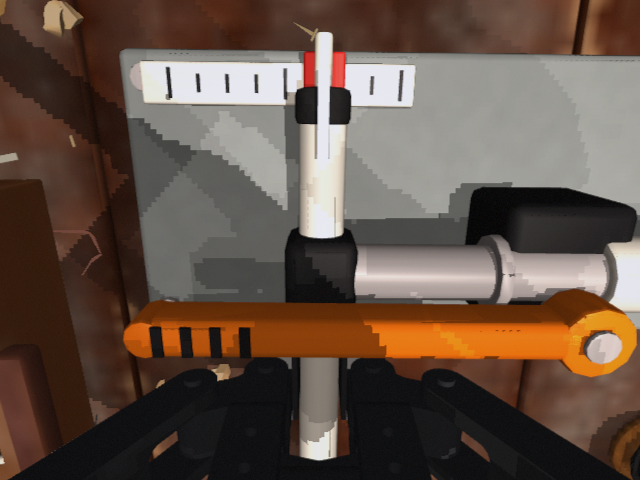

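Pointer (324) sits over the red mark's centre (325.5). The lever is parallel to the plate edge and tube, at its stop, and the bar is held with about 20 N. Handing in.

```bash
python3 -c "
from rig import *
print(sign_off())"
```

```text
the job is handed in; nothing more can be done
None
```

I handed the job in with the leg held at its red mark (pointer about 1 mm or less off in the last picture), the cam lever pushed to its stop, and the fingers still gripping the crossbar at about 20 N; the verdict was not shown.

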